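Make up the cribbage kit and the dice kit

ROBOT

A 6-joint arm with a two-finger parallel gripper is mounted at the origin on the work surface. World frame = base frame: x ahead of the robot, y to its left, z up, the work surface at z = 0. Lengths are in m, angles in rad, forces in N, time in s.
With the tool pointing down it reaches from about 0.25 to 0.725 m from the base axis. Payload 4 kg.
Tool frame: the origin (TCP) lies on the centre line of the jaws, within the pads' length; the fingertips stand 22 mm ahead of it and the grasp point (between the pads) lies 3 mm ahead of it; z points along the fingers, y is the line along which they close (so a half turn about z gives the same grasp; the last joint's range is limited). The gripper opens to 85 mm and grips with 20 to 120 N. Pads are 22 mm wide; open, the fingers measure 114 mm over their backs; the gripper's body (76 mm by 85 mm) begins 54 mm behind the grasp point. The pads swing forward as they close: fully open they stand 13 mm farther back than shut.
Start: joints at [1.272, 0.241, 0.005, 1.335, 0, 1.571], TCP at [0.147, 0.478, 0.253] pointing down, gripper open.
Joint ranges: [-2.72, 2.72], [-1.05, 1.87], [-1.09, 1.28], [-1.99, 2.15], [-1.42, 1.44], [-3.14, 3.14]. Speed limits (rad/s): [2.79, 2.79, 3.14, 3.14, 3.14, 3.14].

INTERFACE

Orientations are given as a unit quaternion [x, y, z, w].
In Python, from workcell import bot gives the robot as it stands.
- The arm moves only by the shell command python3 -m inch 'ROWS'. ROWS is JSON, one flat list of numbers, 7 for each row, row after row: the shift along the world's x, y, z in mm, then the turn, a rotation vector about the world's x, y, z in rad, then the opening in per cent of the stroke, from 0 (shut) to 100 (fully open). A call has 1 to 8 rows; each row is the pose to reach, as a shift and turn from the pose commanded when the call began; what a row does not reach only later rows make up. A row lasts 1/12 s, in which the tool goes at most 41.7 mm and 7.16 degrees, less where a joint would pass 70% of its speed; a pose out of reach is approached as far as the arm can. A call with a gripper value outside its range is refused whole. The fingers move at their own pace and stop on an object; the grip force is fixed at half the most. Time passes only in rows, so rows that repeat a pose let the fingers close. It gives the time, the measured TCP pose, the force, the opening and the grip force at its end, in the units of the state.
- bot.get_obs(): the state, without advancing time (a new reading comes with each control period).
- bot.camera(name): name is "side" or "top"; returns the picture (400x640x3 uint8, blue, green, red); there is no depth.
- bot.camera_info(name): a dict with "intrinsics" (3x3 intrinsics, pixels), "camera_from_world" (4x4, takes a point from world to camera coordinates). Camera axes: x right, y down, z forward; pixel columns grow to the right and rows downward; lengths in m; the calibration is good to about 2 mm. A picture is of the moment at which its call begins. camera_info takes no time and is no camera call.
- bot.job_done(): hands the job in; it is judged then, once.
Trained networks look in the newest picture that a camera, given by its name, has taken for a name from the list of things; names that differ only in an ending like _2 or _b are one class to them, and where a whole thing is asked for, a point or a joint stands for the part that bears it (a point fixed in the world has none). Each returns a list of dicts, best first, with "confidence" (0 to 1); they miss things now and then, are a little off and sometimes report something else, mostly with a low value. They report only what shows in the picture. A call takes as long as a camera call. They do not tell look-alikes from the thing itself.
- bot.silhouettes(camera, target): "mask" (400x640 bool, what is visible of it) and "uv" ([column, row] in pixels, amid what is visible of it).
- bot.spot_point(camera, target): "uv" ([column, row] in pixels: a listed point, or the origin of a listed thing).
The state is a dict: "clock": time; "joint_pos": joint angles; "joint_vel": joint speeds; "tau": joint torques, N m; "eef_pos": TCP position; "tool_rot": TCP orientation; "ft_force": force on the tool from outside, world axes, zero at the start; "ft_torque": the same for the moment, N m; "grip_width": finger opening in m; "grasp_force": force on a finger pad.
Only numpy, scipy, OpenCV 4.12 (cv2) and the standard library are available. Lean on these libraries where they do the work, as an engineer would, in place of code of your own. Each camera call takes 0.05 s, during which the arm holds its last target. There are 200 camera calls.

TASK

Make up the two game kits from the stock on the counter, each thing lying flat in the recess cut for it: the pegging board and the larger card box go in the wide tray, and the dice cup (mouth up), the round tin and the smaller card box go in the narrow tray. Lift the pegging board straight up and level off its two dowels, and set everything down rather than dropping it. Leave the counter bell and the chess clock where they stand.

Things in the scene. Friction and masses are not known exactly. Their poses are not given: they have to be found in the camera images.
- pegboard: pegging (cribbage) board: reddish wooden plate 46 (x) x 220 (y) x 18 mm high with rows of small dark peg holes. Origin at the centre of its underside, long axis y. It starts on the dowel block, underside 30 mm above the counter, a dowel through a 9 mm hole near each end (95 mm from the centre). It balances at its middle and may be turned end for end. About 0.13 kg.
- large_cards: the larger card box: cream card box with dark blue diamonds, 60 (x) x 91 (y) x 20 mm high, lying flat on the counter. Origin at the centre of its underside, long axis y; it may be turned end for end. About 0.1 kg.
- small_cards: the smaller card box: same look, 46 (x) x 68 (y) x 18 mm high, lying flat on the counter. Origin at the centre of its underside, long axis y; it may be turned end for end. About 0.05 kg.
- tin: round closed tin of bare aluminium, 52 mm in diameter, 26 mm high, lying flat on the counter. Origin at the centre of its underside. About 0.06 kg.
- dice_cup: empty brown leather-look dice cup, rigid, standing mouth up on the counter: 75 mm high, 60 mm in diameter at the foot and 66 mm at the rim, wall 4 mm. Origin at the centre of its underside. About 0.11 kg.
- wide_tray: the wide kit tray, fixed: birch plate 171 (x) x 270 (y) x 12 mm high with two rectangular felted recesses 6 mm deep (floor 6 mm above the counter). Origin at the centre of its underside. Recess for the pegging board: 60 (x) x 234 (y) mm, centre at x -47.5 mm, y 0. For the larger card box: 74 (x) x 105 (y) mm, centre at x +40.5 mm, y 0. Both things lie with their long axis along the tray's y.
- narrow_tray: the narrow kit tray, fixed: birch plate 110 (x) x 300 (y) x 12 mm high, three felted recesses 6 mm deep (floor 6 mm above the counter) in a row on its y axis. Origin at the centre of its underside. For the dice cup: round, 76 mm across, at y +98 mm. For the tin: round, 68 mm across, at y +5 mm. For the smaller card box: 60 (x) x 82 (y) mm, at y -92 mm, the box's long axis along the tray's y.
- block: display block for the pegging board, fixed: wooden foot 60 (x) x 240 (y) x 8 mm, on it a riser 30 (x) x 210 (y) mm whose top is 30 mm above the counter, and two upright brass dowels 8 mm in diameter at y = +-95 mm, standing 25 mm above the riser (7 mm above the board's upper face), 1 mm of clearance in the board's holes. Origin at the centre of its underside.
- bell: loose counter bell, a bystander: steel dome on a black foot 82 mm in diameter, 56 mm high, standing among the stock. Origin at the centre of its underside.
- chess_clock: loose chess clock, a bystander: black case 56 (x) x 130 (y) mm, 46 mm high with two steel buttons on top. Origin at the centre of its underside.
Not all that is in view belongs to the job. What is shaped like the large_cards but purple is not meant.

How it is judged:
By the outcome, as a careful person would: the job done as asked, in the order asked, and still so for the second after the job is handed in, with the robot touching nothing.
It also fails if it takes over 120 s, if anything falls off the work surface, if the arm or the gripper's body presses on something with over 40 N, if the wrist force passes 120 N, or if a joint passes its speed limit or range.

## Working session

There is one attempt and no reset: what is moved stays moved. The work goes in short steps, Python scripts to look and compute and a shell command to move; the robot and the scene stay as the last step left them, time stands still between calls to the robot, and variables do not carry over. Pictures are saved under pics/ and viewed, at most 18 in all, crops included, and the job is handed in when it is done.

```bash
mkdir -p pics; ls; cat > h.py <<'E'
import numpy as np, cv2
from workcell import bot
def ray(cam,uv):
    i=bot.camera_info(cam);K=np.array(i["intrinsics"]);T=np.array(i["camera_from_world"])
    R,t=T[:3,:3],T[:3,3];o=-R.T@t;d=R.T@np.linalg.inv(K)@np.array([uv[0],uv[1],1.]);return o,d
def at(cam,uv,z):
    o,d=ray(cam,uv);return o+d*(z-o[2])/d[2]
def proj(cam,p):
    i=bot.camera_info(cam);K=np.array(i["intrinsics"]);T=np.array(i["camera_from_world"])
    c=K@(T@np.append(p,1.))[:3];return c[:2]/c[2]
def snap(cam,name):
    im=bot.camera(cam);cv2.imwrite(f"pics/{name}.png",im);return im
E
python3 - <<'E'
from h import *
for c in("top","side"):
    snap(c,c+"0");print(c,ray(c,(320,200)))
H=dict(pegboard=.048,large_cards=.02,small_cards=.018,tin=.026,dice_cup=.075,wide_tray=.012,narrow_tray=.012,block=.008,bell=.03,chess_clock=.046)
np.set_printoptions(precision=3,suppress=True)
for n,h in H.items():
    for s in bot.silhouettes("top",n):
        if s["confidence"]<.2: continue
        m=s["mask"].astype(np.uint8);r=cv2.minAreaRect(cv2.findNonZero(m))
        b=np.array([at("top",q,h)[:2] for q in cv2.boxPoints(r)])
        e1,e2=b[1]-b[0],b[2]-b[1];L=e1 if np.linalg.norm(e1)>np.linalg.norm(e2) else e2
        print(n,round(s["confidence"],2),np.round(s["uv"]),"c",b.mean(0),"size",np.linalg.norm(e1),np.linalg.norm(e2),"long ang",np.degrees(np.arctan2(L[1],L[0])))
    for s in bot.spot_point("top",n)[:2]: print("   spot",round(s["confidence"],2),np.round(s["uv"]),at("top",s["uv"],0 if n!="pegboard" else .03))
E
```

```text
pics
top (array([0.2833469 , 0.00401014, 1.04498078]), array([ 0.1899392 ,  0.00150322, -0.98185053]))
side (array([ 0.05831403, -1.03799398,  0.75531297]), array([ 0.31040245,  0.78255861, -0.53988159]))
   spot 0.96 [472. 195.] [ 0.508 -0.432  0.03 ]
large_cards 0.84 [172. 128.] c [0.69  0.457] size 0.0974583221980409 0.06881412932055599 long ang -5.265473845582053
large_cards 0.78 [232. 141.] c [0.645 0.267] size 0.06496025461772731 0.09970180291984396 long ang -108.82578527806305
large_cards 0.69 [176. 247.] c [0.347 0.406] size 0.06456025063665936 0.09862883772542168 long ang -139.75503643459098
large_cards 0.56 [250. 269.] c [0.281 0.2  ] size 0.09197247757194314 0.06388628457862139 long ang -7.72695779917105
   spot 0.96 [235. 142.] [0.657 0.267 0.   ]
   spot 0.78 [172. 127.] [0.696 0.463 0.   ]
small_cards 0.56 [374. 142.] c [ 0.656 -0.138] size 0.054939727860320815 0.0669844296596815 long ang -116.20435404334665
tin 0.62 [320. 142.] c [0.663 0.005] size 0.047622645005371625 0.053047445733058037 long ang -178.54819644265692
   spot 0.77 [320. 142.] [0.666 0.01  0.   ]
dice_c
[... 580 characters left out ...]
415615289
block 0.21 [236. 144.] c [0.65 0.27] size 0.06583564939120017 0.09971704633984968 long ang -107.24972907534331
   spot 0.68 [260. 203.] [0.472 0.181 0.   ]
   spot 0.6 [469. 197.] [ 0.508 -0.436  0.   ]
bell 0.63 [417. 152.] c [ 0.634 -0.277] size 0.07699129528415542 0.08032389473354087 long ang -88.04855004093353
   spot 0.88 [416. 152.] [ 0.643 -0.28   0.   ]
   spot 0.48 [259. 203.] [0.472 0.183 0.   ]
chess_clock 0.75 [171. 187.] c [0.497 0.42 ] size 0.06538018991472777 0.13520046877269742 long ang -165.56734638239098
chess_clock 0.39 [260. 202.] c [0.467 0.177] size 0.16729758688510188 0.26898578643625093 long ang -93.62242215398656
   spot 0.78 [174. 191.] [0.499 0.434 0.   ]
```

View pics/top0.png

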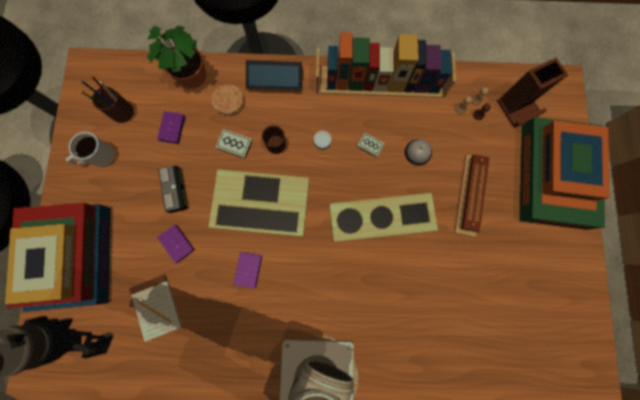

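View pics/side0.png

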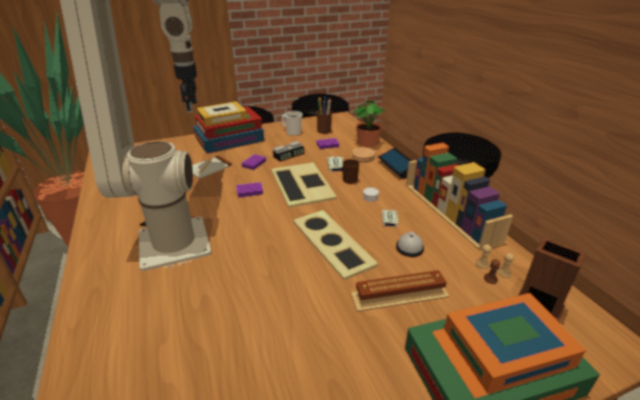

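The top view (world x up, y left) shows the wide tray at about (259,203) and the narrow tray at (383,217). The cream boxes are at (234,143) and (371,144), the cup at (274,138), the tin at (322,140), the bell at (418,152) and the board on its block at (475,193). The purple boxes are decoys. The side view agrees. Next I'll fit model outlines to the masks from both cameras.

```bash
cat >> h.py <<'E'
from scipy.optimize import minimize
from scipy.spatial.transform import Rotation as Rn
# name: (kind, sx, sy or dia, z0, z1)
M=dict(pegboard=(46,220,.030,.048),large_cards=(60,91,0,.02),small_cards=(46,68,0,.018),tin=(52,52,0,.026),dice_cup=(66,60,0,.075),
 wide_tray=(171,270,0,.012),narrow_tray=(110,300,0,.012),block=(60,240,0,.008))
def pts(n,p,dz=0):
    sx,sy,z0,z1=M[n];a=np.linspace(0,2*np.pi,32)
    if n in("tin","dice_cup"): q=[[r/2e3*np.cos(t),r/2e3*np.sin(t),z] for t in a for r,z in((sx,z1),(sy,z0))]
    else: q=[[i*sx/2e3,j*sy/2e3,z] for i in(-1,1) for j in(-1,1) for z in(z0,z1)]
    return Rn.from_euler("z",p[2]).apply(q)+[p[0],p[1],dz]
def outline(cam,P,s=1): return cv2.convexHull(np.array([proj(cam,x)*s for x in P],np.float32))
def fit(n,p0,masks,dz=0):
    # masks: {cam: bool mask}; soft IoU at 4x resolution
    S=4;big={c:cv2.resize(m.astype(np.float32),None,fx=S,fy=S)for c,m in masks.items()}
    def cost(v):
        p=[v[0]/100,v[1]/100,v[2]/10];t=0
        for c,m in big.items():
            r=np.zeros(m.shape,np.float32);cv2.fillConvexPoly(r,np.int32(np.round((outline(c,pts(n,p,dz))+.5)*S*16)),1,shift=4)
            t+=1-np.minimum(r,m).sum()/np.maximum(r,m).sum()
        return t/len(big)
    v0=np.array([p0[0]*100,p0[1]*100,p0[2]*10])
    r=minimize(cost,v0,method="Nelder-Mead",options=dict(initial_simplex=np.vstack([v0,v0+[1,0,0],v0+[0,1,0],v0+[0,0,1]]),maxiter=120))
    return r.x/[100,100,10],1-r.fun
def get(cam,n,near):
    c=[s for s in bot.silhouettes(cam,n) if s["confidence"]>.15]
    d=[np.linalg.norm(np.array(s["uv"])-proj(cam,near)) for s in c]
    return c[int(np.argmin(d))]["mask"] if d and min(d)<25 else None
E
cat > g.py <<'E'
from h import *
np.set_printoptions(precision=4,suppress=True)
o=bot.get_obs();print(o["clock"],o["eef_pos"],Rn.from_quat(o["tool_rot"]).as_matrix().round(3).tolist())
for c in("top","side"): bot.camera(c)
P0=dict(pegboard=(.508,-.432,-.12),large_cards=(.645,.267,-.33),small_cards=(.656,-.138,-.45),tin=(.663,.005,0),dice_cup=(.65,.147,0),wide_tray=(.472,.18,-.065),narrow_tray=(.441,-.177,.147),block=(.515,-.43,-.12))
for n in P0:
    ms={}
    p0=list(P0[n]); 
    if n in("pegboard","block"): p0[2]=np.radians(-10)
    for c in("top","side"):
        m=get(c,n,[p0[0],p0[1],.02])
        if m is not None: ms[c]=m
    for k in [list(ms)]+[[c] for c in ms if len(ms)>1]:
        if k:
            p,i=fit(n,p0,{c:ms[c] for c in k});print(n,k,p[:2],"yaw",round(np.degrees(p[2]),1),"iou",round(i,2))
im=cv2.imread("pics/top0.png")[100:260,200:510];cv2.imwrite("pics/crop.png",cv2.resize(im,None,fx=2.5,fy=2.5,interpolation=cv2.INTER_CUBIC))
E
python3 g.py
```

```text
1.1 [0.1472 0.4778 0.2533] [[-0.956, 0.294, 0.0], [0.294, 0.956, 0.0], [-0.0, 0.0, -1.0]]
pegboard ['top', 'side'] [ 0.5135 -0.435 ] yaw 79.7 iou 0.92Traceback (most recent call last):
  File "g.py", line 15, in <module>
    p,i=fit(n,p0,{c:ms[c] for c in k});print(n,k,p[:2],"yaw",round(np.degrees(p[2]),1),"iou",round(i,2))
        ~~~^^^^^^^^^^^^^^^^^^^^^^^^^^^
  File "h.py", line 34, in fit
    r=minimize(cost,v0,method="Nelder-Mead",options=dict(initial_simplex=np.vstack([v0,v0+[1,0,0],v0+[0,1,0],v0+[0,0,1]]),maxiter=120))
    res = _minimize_neldermead(fun, x0, args, callback, bounds=bounds,
                               **options)
    fxcc = func(xcc)
    fx = function(np.copy(x), *(wrapper_args + args))
  File "h.py", line 30, in cost
    r=np.zeros(m.shape,np.float32);cv2.fillConvexPoly(r,np.int32(np.round((outline(c,pts(n,p,dz))+.5)*S*16)),1,shift=4)
                                                                           ~~~~~~~^^^^^^^^^^^^^^^
  File "h.py", line 23, in outline
    def outline(cam,P,s=1): return cv2.convexHull(np.array([proj(cam,x)*s for x in P],np.float32))
                                                            ~~~~^^^^^^^
  File "h.py", line 9, in proj
    i=bot.camera_info(cam);K=np.array(i["intrinsics"]);T=np.array(i["camera_from_world"])
ValueError: time passes only in moves, steps and waits
```

```bash
sed -i 's/bot.camera_info(cam)/info(cam)/; s/^from workcell import bot/from workcell import bot\nfrom functools import lru_cache\n@lru_cache\ndef info(c): return bot.camera_info(c)/' h.py
sed -i 's/np.radians(-10)/np.radians(82)/; s/dice_cup=(.65,.147,0)/dice_cup=(.655,.15,0)/' g.py; sed -i 's/wide_tray=(.472/wide_tray=(.472/' g.py
python3 g.py
```

```text
1.3 [0.1472 0.4778 0.2533] [[-0.956, 0.294, 0.0], [0.294, 0.956, -0.0], [-0.0, -0.0, -1.0]]
pegboard ['side'] [ 0.5113 -0.4343] yaw 79.4 iou 0.94
large_cards ['top', 'side'] [0.6471 0.2701] yaw -18.8 iou 0.79
large_cards ['top'] [0.649  0.2702] yaw -18.3 iou 0.95
large_cards ['side'] [0.6376 0.2705] yaw -22.5 iou 0.75
small_cards ['top', 'side'] [ 0.6573 -0.1389] yaw -30.2 iou 0.78
small_cards ['top'] [ 0.659  -0.1401] yaw -26.0 iou 0.86
small_cards ['side'] [ 0.6559 -0.1364] yaw -32.5 iou 0.73
tin ['top', 'side'] [0.6649 0.0066] yaw 0.3 iou 0.86
tin ['top'] [0.6672 0.0057] yaw -2.1 iou 0.92
tin ['side'] [0.6616 0.0081] yaw 2.7 iou 0.91
dice_cup ['top', 'side'] [0.6495 0.1469] yaw 1.2 iou 0.86
dice_cup ['top'] [0.6525 0.1447] yaw 6.6 iou 0.87
dice_cup ['side'] [0.6504 0.154 ] yaw 2.3 iou 0.9
wide_tray ['top', 'side'] [0.4716 0.1831] yaw -3.7 iou 0.95
wide_tray ['top'] [0.4739 0.1828] yaw -3.5 iou 0.98
wide_tray ['side'] [0.4674 0.1839] yaw -3.2 iou 0.96
narrow_tray ['top', 'side'] [ 0.4401 -0.1764] yaw 8.0 iou 0.94
narrow_tray ['top'] [ 0.4417 -0.1775] yaw 7.9 iou 0.97
narrow_tray ['side'] [ 0.437  -0.1743] yaw 8.4 iou 0.95
block ['top', 'side'] [ 0.5109 -0.4349] yaw 79.8 iou 0.4
block ['top'] [ 0.5171 -0.4311] yaw 79.3 iou 0.28
block ['side'] [ 0.5104 -0.4358] yaw 79.9 iou 0.52
```

View pics/crop.png

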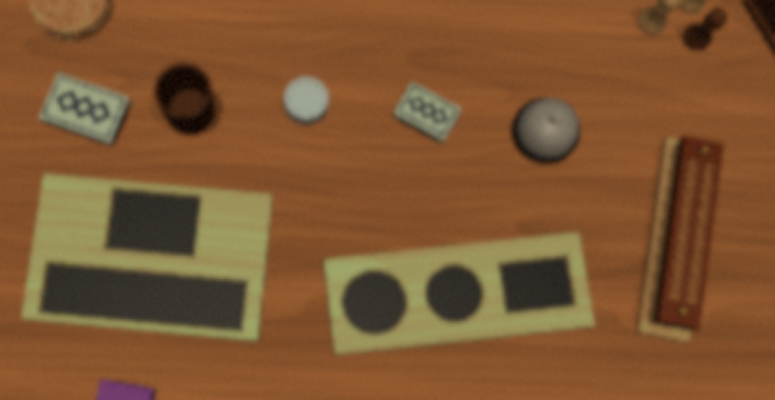

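Two-camera averages used for the plan (mm, yaw in degrees):

| Thing | Position | Yaw |
|---|---|---|
| pegboard | (512, -434.5) | 79.6 |
| large_cards | (646, 270) | -19 |
| small_cards | (657, -138) | -29 |
| tin | (664.5, 7) | – |
| dice_cup | (651, 149) | – |
| wide_tray | (471, 183) | -3.5 |
| narrow_tray | (439.5, -176) | 8.1 |

The sizes and reach check out. First I'll set out for the pegboard.

```bash
python3 -m inch '[91,-228,-13,0,0,-0.756,100,91,-228,-13,0,0,-0.756,100,91,-228,-13,0,0,-0.756,100,91,-228,-13,0,0,-0.756,100,91,-228,-13,0,0,-0.756,100,91,-228,-13,0,0,-0.756,100,91,-228,-13,0,0,-0.756,100]'
python3 -m inch '[91,-228,-13,0,0,-0.756,100,91,-228,-13,0,0,-0.756,100,91,-228,-13,0,0,-0.756,100,91,-228,-13,0,0,-0.756,100,91,-228,-13,0,0,-0.756,100,91,-228,-13,0,0,-0.756,100,91,-228,-13,0,0,-0.756,100]'
python3 -m inch '[91,-228,-13,0,0,-0.756,100,91,-228,-13,0,0,-0.756,100,91,-228,-13,0,0,-0.756,100,91,-228,-13,0,0,-0.756,100,91,-228,-13,0,0,-0.756,100,91,-228,-13,0,0,-0.756,100,91,-228,-13,0,0,-0.756,100]'
python3 -m inch '[91,-228,-13,0,0,-0.756,100,91,-228,-13,0,0,-0.756,100,91,-228,-13,0,0,-0.756,100,91,-228,-13,0,0,-0.756,100,91,-228,-13,0,0,-0.756,100,91,-228,-13,0,0,-0.756,100,91,-228,-13,0,0,-0.756,100]'
cat > s.py <<'E'
from h import *
o=bot.get_obs();R=Rn.from_quat(o["tool_rot"]).as_matrix()
print("t",o["clock"],"p",(np.array(o["eef_pos"])*1000).round(1),"tooly",np.degrees(np.arctan2(R[1,1],R[0,1])).round(1),"z",R[:,2].round(3),"q",np.array(o["joint_pos"]).round(2),"F",np.array(o["ft_force"]).round(1),"w",round(o["grip_width"]*1000,1),o["grasp_force"])
E
python3 s.py
```

```text
clock: 2.78
eef_pos: [0.239, 0.2443, 0.24]
tool_rot: [0.508, 0.861, -0.001, 0.001]
ft_force: [-0.1, 0.5, -0.1]
grip_width: 0.0855
grasp_force: 0.0
clock: 3.37
eef_pos: [0.3312, 0.0164, 0.2275]
tool_rot: [0.791, 0.611, 0.0, 0.002]
ft_force: [0.4, 0.7, -0.5]
grip_width: 0.0853
grasp_force: 0.0
clock: 3.95
eef_pos: [0.423, -0.2111, 0.2135]
tool_rot: [0.96, 0.28, 0.0, 0.002]
ft_force: [0.9, -0.1, 1.4]
grip_width: 0.085
grasp_force: 0.0
clock: 4.53
eef_pos: [0.5129, -0.4388, 0.1965]
tool_rot: [0.996, -0.093, -0.001, 0.0]
ft_force: [0.0, 0.4, -1.9]
grip_width: 0.085
grasp_force: 0.0
t 4.5333 p [ 512.9 -438.8  196.5] tooly -100.7 z [-0.002  0.    -1.   ] q [-0.71  0.63  0.45  1.4  -0.    2.62] F [ 0.   0.4 -1.9] w 85.0 0.0
```

```bash
python3 -m inch '[0,0,-80,0,0,0,100,0,0,-80,0,0,0,100,0,0,-80,0,0,0,100,0,0,-80,0,0,0,100]' >/dev/null; python3 s.py; python3 - <<'E'
from h import *
im=snap("side","a");p=proj("side",[.512,-.435,.06]).astype(int)
c=im[max(0,p[1]-75):p[1]+75,max(0,p[0]-90):p[0]+90];A=cv2.resize(c,None,fx=4,fy=4,interpolation=cv2.INTER_CUBIC)
cv2.imwrite("pics/a_c.png",A)
E
```

```text
t 4.8667 p [ 509.9 -431.5  118.5] tooly -100.3 z [-0.006  0.005 -1.   ] q [-0.7   0.66  0.3   1.22  0.    2.62] F [0.4 0.3 0.3] w 85.0 0.0
```

View pics/a_c.png

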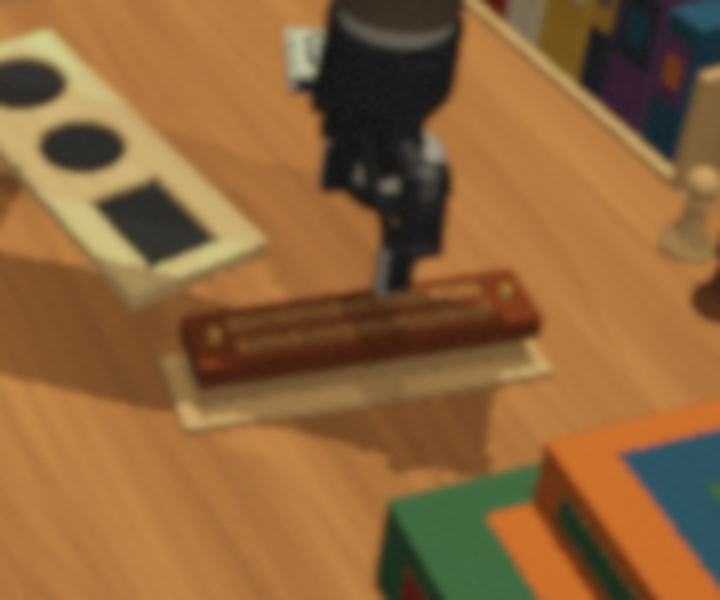

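The gripper is above the middle of the board and square across it (board centre at crop pixel (360,330)). I'll go down and check.

```bash
python3 -m inch '[1,-1,-20,0,0,0,100,1,-1,-35,0,0,0,100,1,-1,-50,0,0,0,100,1,-1,-62,0,0,0,100,1,-1,-62,0,0,0,100,1,-1,-62,0,0,0,100]' >/dev/null; python3 s.py; python3 -m inch '[0,0,0,0,0,0,40,0,0,0,0,0,0,40,0,0,0,0,0,0,40,0,0,0,0,0,0,40,0,0,0,0,0,0,40,0,0,0,0,0,0,40,0,0,0,0,0,0,40]' >/dev/null; python3 s.py
```

```text
t 5.4167 p [ 513.  -435.4   61. ] tooly -100.3 z [ 0.002 -0.001 -1.   ] q [-0.7   0.71  0.23  1.09  0.    2.62] F [0.1 0.6 0.5] w 85.1 0.0
t 6.0 p [ 513.  -435.9   61.1] tooly -100.4 z [ 0.002 -0.002 -1.   ] q [-0.7   0.71  0.23  1.09 -0.    2.62] F [-0.7 -0.3  5.4] w 44.3 61.855512857437134
```

```bash
python3 -m inch '[0,0,4,0,0,0,30,0,0,10,0,0,0,30,0,0,16,0,0,0,30,0,0,22,0,0,0,30,0,0,28,0,0,0,30,0,0,34,0,0,0,30,0,0,42,0,0,0,30,0,0,50,0,0,0,30]' >/dev/null; python3 s.py; python3 -m inch '[0,0,40,0,0,0,30,0,0,60,0,0,0,30,0,0,60,0,0,0,30,0,0,60,0,0,0,30]' >/dev/null; python3 s.py;  python3 - <<'E'
from h import *
im=snap("side","b");p=proj("side",[.512,-.435,.12]).astype(int)
c=im[max(0,p[1]-75):p[1]+75,max(0,p[0]-90):p[0]+90];A=cv2.resize(c,None,fx=4,fy=4,interpolation=cv2.INTER_CUBIC)
cv2.imwrite("pics/b_c.png",A)
E
```

```text
t 6.6667 p [ 511.8 -434.8  110. ] tooly -100.4 z [-0.001  0.001 -1.   ] q [-0.7   0.67  0.29  1.2   0.    2.62] F [ 0.5 -0.3 -1.7] w 43.9 62.32654094696045
t 7.0 p [ 513.1 -435.9  172.1] tooly -100.4 z [ 0.004 -0.003 -1.   ] q [-0.7   0.63  0.39  1.33  0.    2.62] F [ 1.   0.4 -0.9] w 44.1 62.36982464790344
```

View pics/b_c.png

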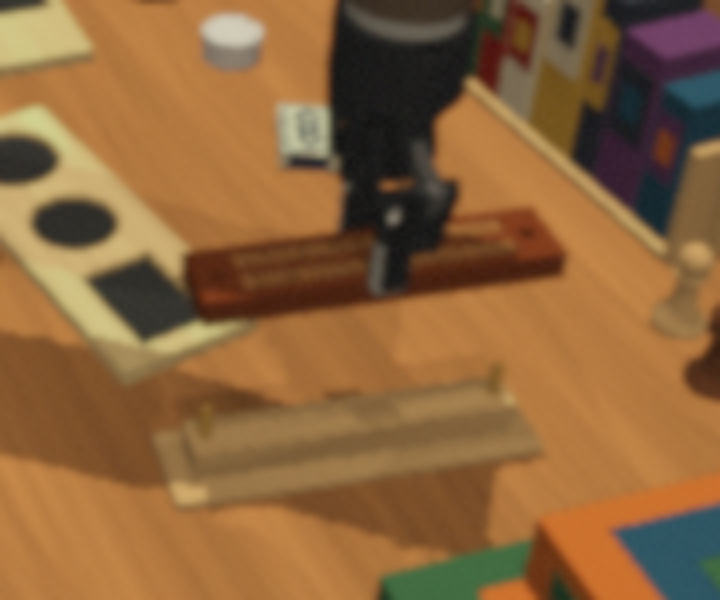

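The board came off level and clear of both dowels (block at (350,440) in the crop). Now I'll carry it to above the wide tray's recess.

```bash
python3 -m inch '[-29.5,207,0,0,0,0.564,30,-29.5,207,0,0,0,0.564,30,-29.5,207,0,0,0,0.564,30,-29.5,207,0,0,0,0.564,30,-29.5,207,0,0,0,0.564,30,-29.5,207,0,0,0,0.564,30]' >/dev/null
python3 -m inch '[-29.5,207,0,0,0,0.564,30,-29.5,207,0,0,0,0.564,30,-29.5,207,0,0,0,0.564,30,-29.5,207,0,0,0,0.564,30,-29.5,207,0,0,0,0.564,30,-29.5,207,0,0,0,0.564,30]' >/dev/null
python3 -m inch '[-29.5,207,0,0,0,0.564,30,-29.5,207,0,0,0,0.564,30,-29.5,207,0,0,0,0.564,30,-29.5,207,0,0,0,0.564,30,-29.5,207,0,0,0,0.564,30,-29.5,207,0,0,0,0.564,30,-29.5,207,0,0,0,0.564,30]' >/dev/null
python3 -m inch '[0,0,-40,0,0,0,30,0,0,-80,0,0,0,30,0,0,-100,0,0,0,30,0,0,-100,0,0,0,30,0,0,-100,0,0,0,30]' >/dev/null
python3 s.py;  cat > two.py <<'E'
import sys
from h import *
# two.py name x y z : crops of both cameras side by side about a point
n,x,y,z=sys.argv[1],*map(float,sys.argv[2:5]);A=[]
for c in("top","side"):
    im=cv2.copyMakeBorder(snap(c,n+c),60,60,60,60,cv2.BORDER_CONSTANT);p=proj(c,[x,y,z]).astype(int)+60
    A.append(cv2.resize(im[p[1]-60:p[1]+60,p[0]-50:p[0]+50],None,fx=4,fy=4,interpolation=cv2.INTER_CUBIC))
cv2.imwrite(f"pics/{n}.png",np.hstack(A))
E
python3 two.py c .45 .185 .03
```

```text
t 9.05 p [422.5 183.8  68. ] tooly -3.6 z [-0.004 -0.002 -1.   ] q [ 0.41  0.34 -0.39  0.85 -0.    2.04] F [-0.4  0.3 -0.4] w 44.2 62.464224100112915
```

View pics/c.png

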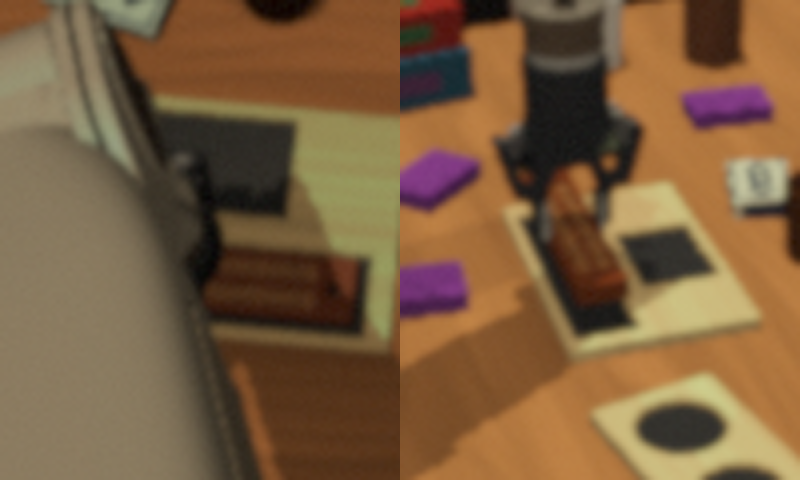

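The board hangs over its recess with no contact yet. I'll check the offset by fitting both board and tray from this view.

```bash
python3 - <<'E'
from h import *
np.set_printoptions(precision=4,suppress=True)
bot.camera("side")
for n,p0,dz in(("pegboard",(.4236,.186,-.06),.007),("wide_tray",(.471,.183,-.06),0)):
    m=get("side",n,[*p0[:2],.03])
    if m is not None: p,i=fit(n,p0,{"side":m},dz);print(n,p[:2],np.degrees(p[2]),i)
# edges of the board/recess right (y-) ends in the top crop
for uv,z in(((372,300),.012),((352,290),.055),((388,300),.012)):
    q=proj("top",[.45,.185,.03]).astype(int)+np.array([uv[0]/4-50,uv[1]/4-60]);print(uv,at("top",q,z))
x=np.array([.471,.183]);R=np.array([[np.cos(-.061),-np.sin(-.061)],[np.sin(-.061),np.cos(-.061)]]);print("recess end",x+R@[-.0475,-.117],"board end",x+R@[-.0475,-.11])
E
```

```text
pegboard [0.4242 0.1952] -5.3975405081354175 0.7175774574279785
wide_tray [0.4676 0.1851] -3.3441001595187427 0.721844494342804
(372, 300) [0.4142 0.0637 0.012 ]
(352, 290) [0.4152 0.0752 0.055 ]
(388, 300) [0.4145 0.0522 0.012 ]
recess end [0.4165 0.0691] board end [0.4169 0.0761]
```

```bash
python3 -m inch '[0,-2,-10,0,0,0,30,0,-2,-20,0,0,0,30,0,-2,-26,0,0,0,30,0,-2,-29,0,0,0,30,0,-2,-29,0,0,0,30,0,-2,-29,0,0,0,30]' >/dev/null; python3 s.py
python3 -m inch '[0,0,-1,0,0,0,30,0,0,-2,0,0,0,30,0,0,-3,0,0,0,30,0,0,-3,0,0,0,30]' >/dev/null; python3 s.py
python3 -m inch '[0,0,-1,0,0,0,30,0,0,-1,0,0,0,30,0,0,-1,0,0,0,30]' >/dev/null; python3 s.py
```

```text
t 9.8 p [424.  184.   40.7] tooly -3.4 z [ 0.001  0.    -1.   ] q [ 0.41  0.38 -0.42  0.77 -0.    2.04] F [-0.5 -0.1 -0.3] w 43.7 62.48444080352783
t 10.1333 p [423.7 183.9  37.3] tooly -3.4 z [ 0. -0. -1.] q [ 0.41  0.39 -0.42  0.76 -0.    2.04] F [-0.3 -1.4 -0.4] w 44.0 62.48418688774109
t 10.3833 p [423.8 183.9  37. ] tooly -3.4 z [ 0.  0. -1.] q [ 0.41  0.39 -0.42  0.76 -0.    2.04] F [-1.6 -1.   4.8] w 43.7 63.18801999092102
```

Contact came at exactly the expected floor height (37 mm). I'll release and rise.

```bash
python3 -m inch '[0,0,0,0,0,0,55,0,0,0,0,0,0,60,0,0,0,0,0,0,75,0,0,0,0,0,0,75,0,0,0,0,0,0,75]' >/dev/null; python3 s.py
python3 -m inch '[0,0,10,0,0,0,75,0,0,30,0,0,0,75,0,0,70,0,0,0,75,0,0,110,0,0,0,100,0,0,140,0,0,0,100,0,0,140,0,0,0,100]' >/dev/null
python3 -m inch '[222,86,-10,0,0,-0.27,100,222,86,-10,0,0,-0.27,100,222,86,-10,0,0,-0.27,100,222,86,-10,0,0,-0.27,100,222,86,-10,0,0,-0.27,100,222,86,-10,0,0,-0.27,100,222,86,-10,0,0,-0.27,100,222,86,-10,0,0,-0.27,100]'>/dev/null;python3 s.py; python3 two.py d .5 .22 .02
```

```text
t 10.8 p [423.7 183.9  36.2] tooly -3.4 z [-0. -0. -1.] q [ 0.41  0.39 -0.42  0.76  0.    2.04] F [-0.4  0.7  0.2] w 64.1 0.0
t 11.9667 p [645.9 269.9 162.6] tooly -18.9 z [-0.004 -0.002 -1.   ] q [ 0.4   0.7   0.49  1.37 -0.    2.3 ] F [-0.3 -0.6 -1. ] w 85.5 0.0
```

View pics/d.png

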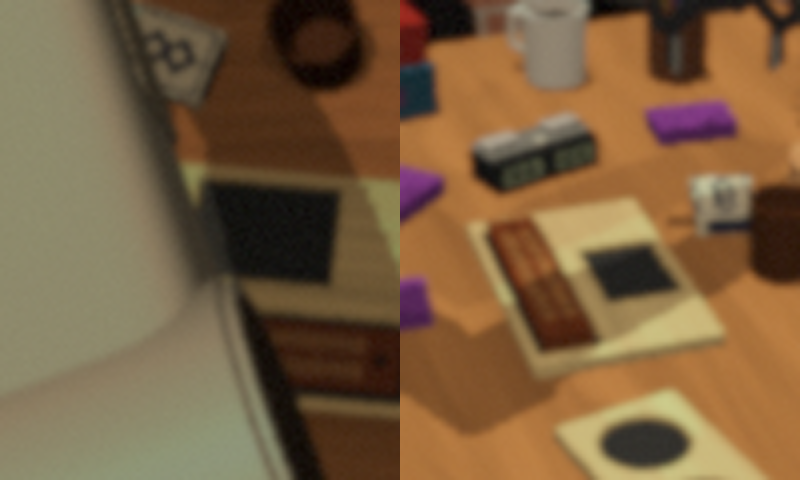

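The board lies in its recess (side crop around (540,280)). Next I'll take the larger card box.

```bash
python3 -m inch '[0,0,-40,0,0,0,100,0,0,-80,0,0,0,100,0,0,-110,0,0,0,100,0,0,-125,0,0,0,100,0,0,-138,0,0,0,100,0,0,-138,0,0,0,100,0,0,-138,0,0,0,100]' >/dev/null; python3 s.py; python3 -m inch '[0,0,0,0,0,0,60,0,0,0,0,0,0,50,0,0,0,0,0,0,50,0,0,0,0,0,0,50,0,0,0,0,0,0,50,0,0,0,0,0,0,50]' >/dev/null; python3 s.py
python3 -m inch '[0,0,6,0,0,0,50,0,0,20,0,0,0,50,0,0,50,0,0,0,50,0,0,80,0,0,0,50,0,0,80,0,0,0,50]' >/dev/null; python3 s.py
python3 -m inch '[-135,-90,0,0,0,0.27,50,-135,-90,0,0,0,0.27,50,-135,-90,0,0,0,0.27,50,-135,-90,0,0,0,0.27,50,-135,-90,0,0,0,0.27,50,-135,-90,0,0,0,0.27,50]' >/dev/null
python3 -m inch '[0,0,-25,0,0,0,50,0,0,-45,0,0,0,50,0,0,-45,0,0,0,50,0,0,-45,0,0,0,50]' >/dev/null; python3 s.py;python3 two.py e .5 .18 .02
```

```text
t 12.65 p [645.3 269.7  29.4] tooly -18.9 z [ 0.  0. -1.] q [0.4  0.79 0.3  1.08 0.   2.3 ] F [ 0.3 -0.1 -0. ] w 85.4 0.0
t 13.15 p [647.4 270.6  31.5] tooly -18.9 z [ 0.005  0.002 -1.   ] q [0.4  0.79 0.3  1.08 0.   2.3 ] F [-0.6 -0.3  6.7] w 57.6 64.66201901435852
t 13.5667 p [649.5 271.4 116.6] tooly -18.9 z [ 0.012  0.005 -1.   ] q [ 0.4   0.72  0.4   1.24 -0.    2.3 ] F [1.4 1.4 1.5] w 58.0 64.24409866333008
t 14.4 p [511.2 180.2  63.1] tooly -3.4 z [-0.001 -0.    -1.   ] q [ 0.34  0.48 -0.18  0.92  0.    1.97] F [ 0.4  0.  -0.8] w 57.9 64.4060218334198
```

View pics/e.png

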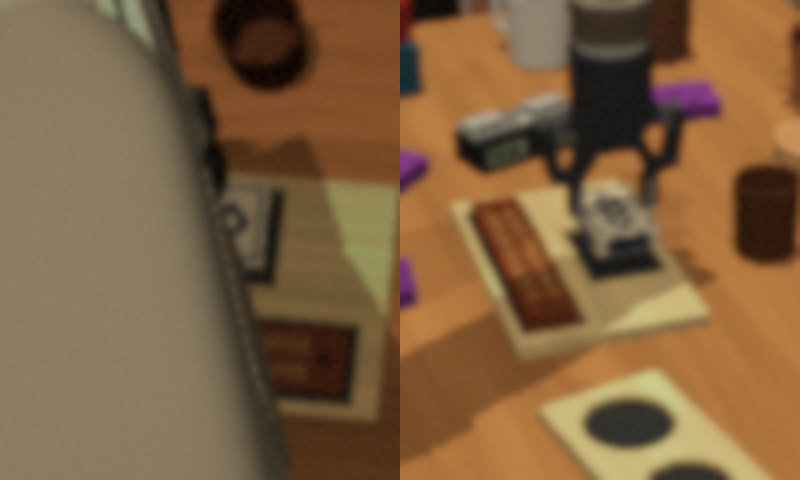

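The box hangs centred over its recess, so I'll lower it.

```bash
python3 -m inch '[0,0,-10,0,0,0,50,0,0,-20,0,0,0,50,0,0,-25,0,0,0,50,0,0,-25,0,0,0,50]' >/dev/null; python3 s.py
python3 -m inch '[0,0,-1,0,0,0,50,0,0,-2,0,0,0,50,0,0,-2,0,0,0,50]' >/dev/null; python3 s.py
python3 -m inch '[0,0,-1,0,0,0,50,0,0,-1,0,0,0,50,0,0,-1,0,0,0,50]' >/dev/null; python3 s.py
python3 -m inch '[0,0,-1,0,0,0,50,0,0,-1,0,0,0,50,0,0,-1,0,0,0,50]' >/dev/null; python3 s.py
```

```text
t 14.8333 p [510.5 179.8  37.8] tooly -3.4 z [-0.001 -0.    -1.   ] q [ 0.34  0.51 -0.21  0.86 -0.    1.97] F [-0.2 -0.4 -0.1] w 57.8 64.44226026535034
t 15.0833 p [510.5 179.8  37.5] tooly -3.4 z [ 0.  0. -1.] q [ 0.34  0.51 -0.21  0.85 -0.    1.97] F [-3.6 -1.6  9.6] w 57.8 65.57811498641968
t 15.3333 p [510.5 179.8  37.4] tooly -3.4 z [ 0.001  0.    -1.   ] q [ 0.34  0.51 -0.21  0.85 -0.    1.97] F [-6.2 -1.7 15.9] w 57.7 66.26557230949402
t 15.5833 p [510.5 179.8  37.3] tooly -3.4 z [ 0.001  0.    -1.   ] q [ 0.34  0.51 -0.21  0.85 -0.    1.97] F [-8.4 -3.  23. ] w 58.2 66.96170926094055
```

```bash
python3 -m inch '[0,0,2,0,0,0,50,0,0,3,0,0,0,50,0,0,3,0,0,0,72,0,0,3,0,0,0,82,0,0,3,0,0,0,85,0,0,3,0,0,0,85,0,0,3,0,0,0,85]' >/dev/null; python3 s.py
python3 -m inch '[0,0,10,0,0,0,85,0,0,30,0,0,0,85,0,0,70,0,0,0,100,0,0,110,0,0,0,100,0,0,140,0,0,0,100,0,0,140,0,0,0,100]' >/dev/null
python3 -m inch '[140,-31,0,0,0,0.06,100,140,-31,0,0,0,0.06,100,140,-31,0,0,0,0.06,100,140,-31,0,0,0,0.06,100,140,-31,0,0,0,0.06,100]'>/dev/null;python3 s.py; python3 two.py f .53 .18 .03;  python3 - <<'E'
from h import *
m=get("side","dice_cup",[.651,.149,.04])
if m is not None: print(fit("dice_cup",(.651,.149,0),{"side":m}))
E
```

```text
t 16.1667 p [510.5 179.8  36.9] tooly -3.4 z [-0.001 -0.    -1.   ] q [ 0.34  0.51 -0.21  0.85  0.    1.97] F [-0.6 -0.  -0.2] w 72.7 0.0
t 17.0833 p [654.1 147.1 176.1] tooly -0.2 z [ 0.002 -0.    -1.   ] q [ 0.22  0.62  0.39  1.34 -0.    1.8 ] F [-0.3 -0.1 -0.4] w 85.6 0.0
```

View pics/f.png

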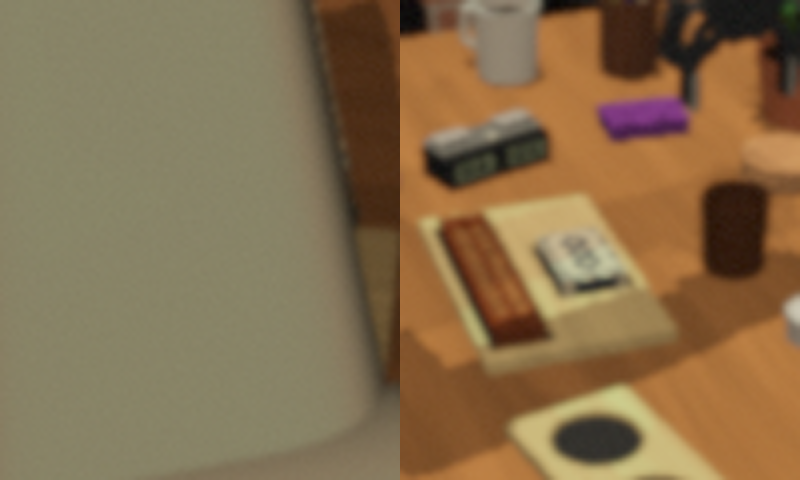

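Both wide-tray items are seated. The cup stands at about (735,230) in the side crop with the gripper above it, so I'll grip it at mid-height.

```bash
python3 -m inch '[-2,2,-40,0,0,0,100,-2,2,-70,0,0,0,100,-2,2,-70,0,0,0,100,-2,2,-75,0,0,0,100,-2,2,-85,0,0,0,100,-2,2,-95,0,0,0,100,-2,2,-95,0,0,0,100]' >/dev/null; python3 s.py;python3 -m inch '[0,0,-15,0,0,0,100,0,0,-34,0,0,0,100,0,0,-34,0,0,0,100,0,0,-34,0,0,0,85,0,0,-34,0,0,0,65,0,0,-34,0,0,0,60,0,0,-34,0,0,0,60,0,0,-34,0,0,0,60]' >/dev/null; python3 s.py
python3 -m inch '[0,0,0,0,0,0,60,0,0,6,0,0,0,60,0,0,20,0,0,0,60,0,0,50,0,0,0,60,0,0,80,0,0,0,60,0,0,80,0,0,0,60]' >/dev/null; python3 s.py
```

```text
t 17.8167 p [648.2 150.9  81.6] tooly 0.0 z [-0.001 -0.    -1.   ] q [0.23 0.68 0.23 1.13 0.   1.8 ] F [-0.6 -0.1 -0.3] w 85.1 0.0
t 18.4833 p [649.9 151.1  50. ] tooly -0.0 z [ 0.003  0.001 -1.   ] q [0.23 0.71 0.2  1.06 0.   1.8 ] F [ 2.  -0.5  3.3] w 64.3 65.90232423631079
t 18.9833 p [651.8 151.6 135.3] tooly -0.0 z [ 0.01   0.002 -1.   ] q [0.23 0.63 0.3  1.23 0.   1.8 ] F [ 0.8 -0.  -1. ] w 64.5 66.10992125600319
```

```bash
python3 -m inch '[-112,-115,0,0,0,0.07,60,-112,-115,0,0,0,0.07,60,-112,-115,0,0,0,0.07,60,-112,-115,0,0,0,0.07,60,-112,-115,0,0,0,0.07,60]' >/dev/null
python3 -m inch '[-112,-115,0,0,0,0.07,60,-112,-115,0,0,0,0.07,60,-112,-115,0,0,0,0.07,60,-112,-115,0,0,0,0.07,60,-112,-115,-20,0,0,0.07,60,-112,-115,-50,0,0,0.07,60,-112,-115,-50,0,0,0.07,60,-112,-115,-50,0,0,0.07,60]' >/dev/null; python3 s.py; python3 two.py g .44 -.12 .02;  python3 - <<'E'
from h import *
m=get("side","dice_cup",[.4257,-.079,.07])
if m is not None: print(fit("dice_cup",(.4257,-.079,0),{"side":m},.03))
m=get("side","narrow_tray",[.44,-.176,.01])
if m is not None: print(fit("narrow_tray",(.44,-.176,.14),{"side":m}))
E
```

```text
t 20.0667 p [422.9 -78.9  77.4] tooly 8.0 z [-0.005  0.001 -1.   ] q [-0.18  0.28 -0.45  0.85  0.    1.25] F [ 0.8  0.3 -1.2] w 64.4 66.48885481525099
(array([ 0.4219465 , -0.08447777,  0.08928889]), np.float64(0.8606581091880798))
(array([ 0.43597971, -0.17670369,  0.14427641]), np.float64(0.884141743183136))
```

View pics/g.png

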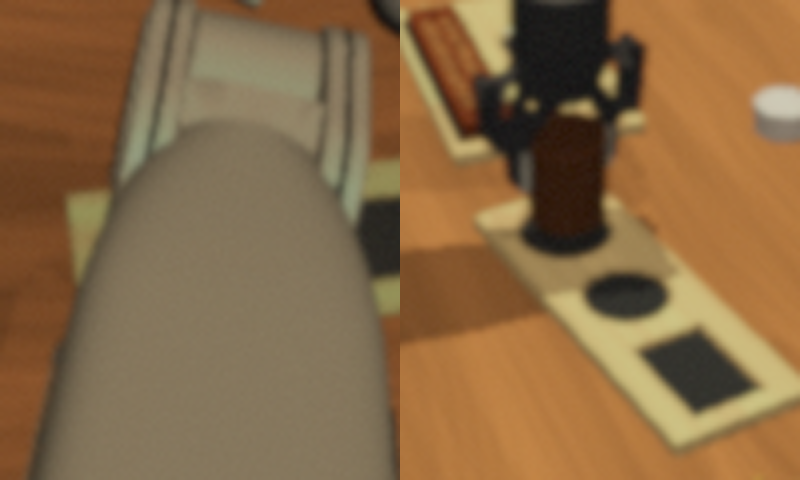

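```bash
python3 - <<'E'
from h import *
im=cv2.imread("pics/gside.png");p=proj("side",[.4257,-.079,.03]).astype(int);S=8
A=cv2.resize(im[p[1]-35:p[1]+35,p[0]-45:p[0]+45],None,fx=S,fy=S,interpolation=cv2.INTER_CUBIC);A=np.clip(A.astype(float)*2,0,255).astype(np.uint8)
def circ(x,y,z,r,col):
    q=[(proj("side",[x+r*np.cos(t),y+r*np.sin(t),z])-p+[45,35]+.5)*S for t in np.linspace(0,6.28,40)];cv2.polylines(A,[np.int32(q)],True,col,1)
circ(.4257,-.079,.012,.038,(0,255,0));circ(.4229,-.0789,.027,.030,(0,0,255));circ(.4229,-.0789,.102,.033,(0,0,255))
circ(.4388,-.171,.012,.034,(0,255,0))
cv2.imwrite("pics/g2.png",A)
E
```

View pics/g2.png

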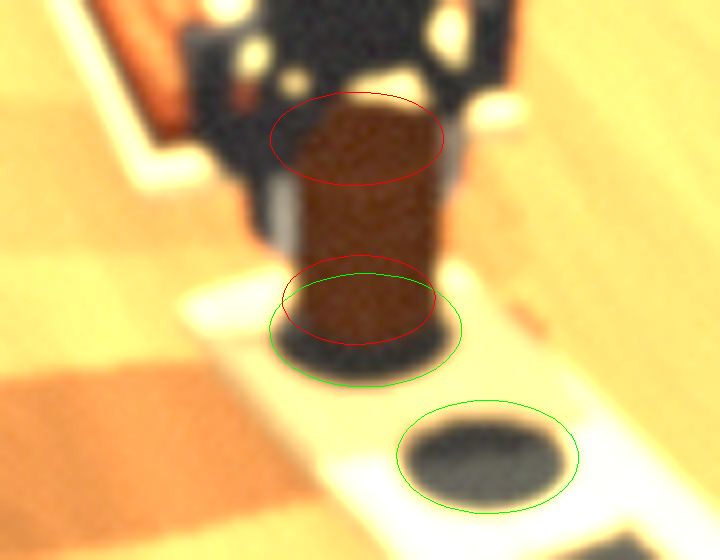

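The projected outlines match within about 3 mm, with the hole centre at (361,330) and the cup axis at (369). I'll shift (-2,+2) and lower.

```bash
python3 -m inch '[-2,2,-8,0,0,0,60,-2,2,-15,0,0,0,60,-2,2,-18,0,0,0,60,-2,2,-20,0,0,0,60,-2,2,-20,0,0,0,60]' >/dev/null; python3 s.py
python3 -m inch '[0,0,-1,0,0,0,60,0,0,-2,0,0,0,60,0,0,-2,0,0,0,60]' >/dev/null; python3 s.py
python3 -m inch '[0,0,-1,0,0,0,60,0,0,-2,0,0,0,60,0,0,-2,0,0,0,60]' >/dev/null; python3 s.py
```

```text
t 20.6833 p [422.1 -77.   57.6] tooly 8.0 z [-0.001  0.    -1.   ] q [-0.18  0.3  -0.48  0.79 -0.    1.25] F [ 0.1  0.1 -0.5] w 64.6 66.54976690383535
t 20.9333 p [422.8 -77.2  56.3] tooly 8.0 z [ 0.  0. -1.] q [-0.18  0.31 -0.48  0.78  0.    1.25] F [-0.2 -0.7 -0.8] w 64.6 66.55059016955079
t 21.1833 p [423.  -77.3  55.7] tooly 8.0 z [ 0.001 -0.    -1.   ] q [-0.18  0.31 -0.48  0.78 -0.    1.25] F [-2.9  0.4 12.4] w 64.2 65.57194553341233
```

```bash
python3 -m inch '[0,0,1,0,0,0,60,0,0,1,0,0,0,80,0,0,1,0,0,0,95,0,0,1,0,0,0,100,0,0,1,0,0,0,100,0,0,1,0,0,0,100]' >/dev/null; python3 s.py
python3 -m inch '[0,0,15,0,0,0,100,0,0,40,0,0,0,100,0,0,80,0,0,0,100,0,0,110,0,0,0,100,0,0,130,0,0,0,100,0,0,130,0,0,0,100]' >/dev/null
python3 -m inch '[241,84,-60,0,0,0,100,241,84,-60,0,0,0,100,241,84,-60,0,0,0,100,241,84,-60,0,0,0,100,241,84,-60,0,0,0,100,241,84,-60,0,0,0,100,241,84,-60,0,0,0,100,241,84,-60,0,0,0,100]'>/dev/null;python3 s.py; python3 two.py i .55 -.05 .03
```

```text
t 21.6833 p [422.6 -77.2  55.2] tooly 8.0 z [-0.  0. -1.] q [-0.18  0.31 -0.48  0.78  0.    1.25] F [-0.1  0.9 -0.3] w 85.4 0.0
t 22.85 p [665.    8.5 120.9] tooly 8.1 z [-0.004  0.    -1.   ] q [0.01 0.65 0.29 1.21 0.   1.44] F [-0.5  0.4 -0.6] w 85.3 0.0
```

View pics/i.png

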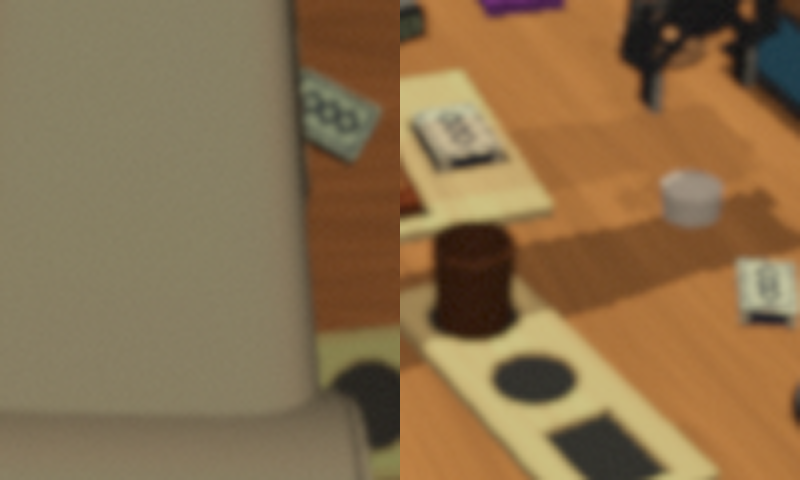

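The cup stands in its recess. Now for the tin, at about (692,198) in the side crop.

```bash
python3 -m inch '[0,-1,-30,0,0,0,100,0,-1,-60,0,0,0,100,0,-1,-80,0,0,0,100,0,-1,-96,0,0,0,100,0,-1,-96,0,0,0,100,0,-1,-96,0,0,0,100]' >/dev/null; python3 s.py; python3 -m inch '[0,0,0,0,0,0,60,0,0,0,0,0,0,45,0,0,0,0,0,0,45,0,0,0,0,0,0,45,0,0,0,0,0,0,45,0,0,0,0,0,0,45]' >/dev/null; python3 s.py
python3 -m inch '[0,0,6,0,0,0,45,0,0,20,0,0,0,45,0,0,50,0,0,0,45,0,0,80,0,0,0,45,0,0,80,0,0,0,45]' >/dev/null; python3 s.py
python3 -m inch '[-226,-178,0,0,0,0,45,-226,-178,0,0,0,0,45,-226,-178,0,0,0,0,45,-226,-178,0,0,0,0,45,-226,-178,0,0,0,0,45,-226,-178,0,0,0,0,45,-226,-178,0,0,0,0,45,-226,-178,0,0,0,0,45]' >/dev/null
python3 -m inch '[0,0,-25,0,0,0,45,0,0,-45,0,0,0,45,0,0,-45,0,0,0,45,0,0,-45,0,0,0,45]' >/dev/null; python3 s.py; python3 - <<'E'
from h import *
im=snap("side","j");x0,y0=.4388,-.171;p=proj("side",[x0,y0,.02]).astype(int);S=8
A=cv2.resize(im[p[1]-35:p[1]+35,p[0]-45:p[0]+45],None,fx=S,fy=S,interpolation=cv2.INTER_CUBIC);A=np.clip(A.astype(float)*2,0,255).astype(np.uint8)
def circ(x,y,z,r,col):
    q=[(proj("side",[x+r*np.cos(t),y+r*np.sin(t),z])-p+[45,35]+.5)*S for t in np.linspace(0,6.28,40)];cv2.polylines(A,[np.int32(q)],True,col,1)
e=bot.get_obs()["eef_pos"]
circ(x0,y0,.012,.034,(0,255,0));circ(e[0],e[1],e[2]-.031,.026,(0,0,255));circ(e[0],e[1],e[2]-.005,.026,(0,0,255))
cv2.imwrite("pics/j2.png",A)
E
```

```text
t 23.45 p [662.    5.1  29.3] tooly 8.0 z [-0.002 -0.    -1.   ] q [ 0.01  0.72  0.17  1.02 -0.    1.44] F [0.1 0.9 1.6] w 85.3 0.0
t 23.95 p [665.3   5.8  32. ] tooly 8.0 z [ 0.004 -0.    -1.   ] q [ 0.01  0.72  0.17  1.02 -0.    1.44] F [-0.6 -0.5  6.4] w 49.4 62.82527804374695
t 24.3667 p [667.7   6.  117.1] tooly 8.0 z [ 0.012  0.    -1.   ] q [0.01 0.64 0.27 1.18 0.   1.44] F [2.1 0.1 0.9] w 49.2 62.22964882850647
t 25.3667 p [ 437.  -171.6   63.9] tooly 8.0 z [-0.002  0.001 -1.   ] q [-0.37  0.36 -0.37  0.84  0.    1.06] F [ 0.1  0.  -0.8] w 49.4 62.4603796005249
```

View pics/j2.png

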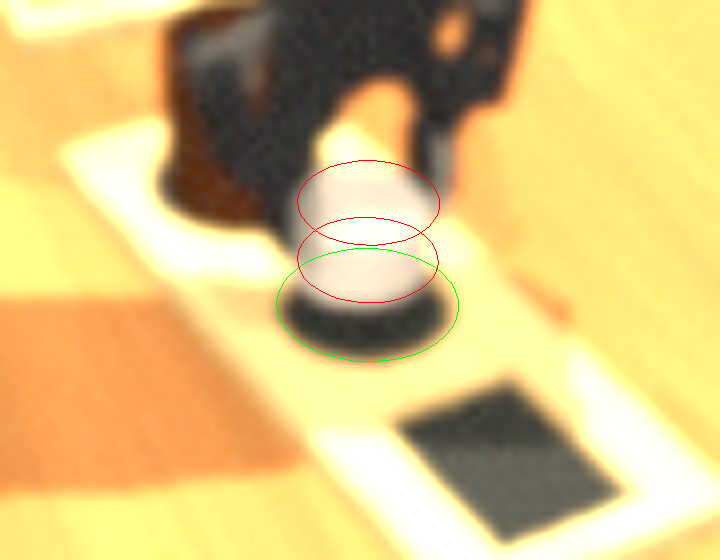

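The tin is centred on its recess (tin axis 370, hole centre (367,305)). Lowering it.

```bash
python3 -m inch '[0,2,-10,0,0,0,45,0,2,-18,0,0,0,45,0,2,-23,0,0,0,45,0,2,-23,0,0,0,45]' >/dev/null; python3 s.py
python3 -m inch '[0,0,-1,0,0,0,45,0,0,-2,0,0,0,45,0,0,-3,0,0,0,45,0,0,-3,0,0,0,45]' >/dev/null; python3 s.py
python3 -m inch '[0,0,-1,0,0,0,45,0,0,-2,0,0,0,45,0,0,-2,0,0,0,45]' >/dev/null; python3 s.py
```

```text
t 25.75 p [ 437.4 -169.8   40.8] tooly 8.1 z [-0.001  0.    -1.   ] q [-0.37  0.39 -0.4   0.78 -0.    1.06] F [ 0.4 -0.3 -0.9] w 49.3 62.4598503112793
t 26.0833 p [ 437.8 -170.2   38.4] tooly 8.0 z [ 0. -0. -1.] q [-0.37  0.4  -0.4   0.77 -0.    1.06] F [-0.2  0.3 -0.6] w 49.0 62.45998978614807
t 26.3333 p [ 437.9 -170.3   37.9] tooly 8.0 z [ 0.001 -0.    -1.   ] q [-0.37  0.4  -0.4   0.77  0.    1.06] F [-4.7  1.2 13. ] w 49.5 63.91586422920227
```

```bash
python3 -m inch '[0,0,1,0,0,0,45,0,0,1,0,0,0,70,0,0,1,0,0,0,85,0,0,1,0,0,0,85,0,0,1,0,0,0,85]' >/dev/null; python3 s.py
python3 -m inch '[0,0,15,0,0,0,85,0,0,40,0,0,0,85,0,0,80,0,0,0,100,0,0,110,0,0,0,100,0,0,110,0,0,0,100]' >/dev/null
python3 -m inch '[218,32,-37,0,0,-0.65,100,218,32,-37,0,0,-0.65,100,218,32,-37,0,0,-0.65,100,218,32,-37,0,0,-0.65,100,218,32,-37,0,0,-0.65,100,218,32,-37,0,0,-0.65,100,218,32,-37,0,0,-0.65,100,218,32,-37,0,0,-0.65,100]'>/dev/null;python3 s.py; python3 two.py k .55 -.15 .03;python3 - <<'E'
from h import *
m=get("side","small_cards",[.657,-.138,.01])
if m is not None: print(fit("small_cards",(.657,-.138,-.5),{"side":m}))
E
```

```text
t 26.75 p [ 437.6 -170.2   37.1] tooly 8.0 z [-0.  0. -1.] q [-0.37  0.4  -0.4   0.77  0.    1.06] F [ 0.6 -0.1  0. ] w 72.7 0.0
t 27.8333 p [ 655.2 -137.7  108.2] tooly -29.1 z [-0.003  0.    -1.   ] q [-0.21  0.66  0.28  1.19 -0.    1.87] F [-1.2 -0.2 -0.4] w 85.1 0.0
(array([ 0.65275343, -0.13875237, -0.52209427]), np.float64(0.8993480801582336))
```

View pics/k.png

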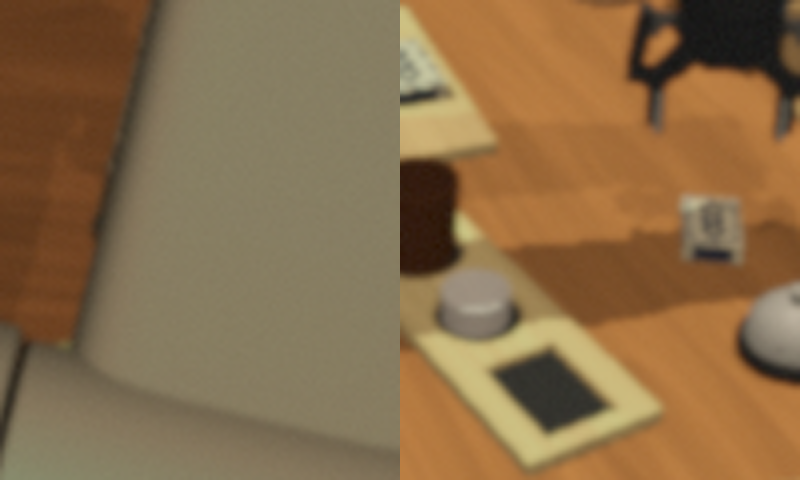

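The tin is seated and the bell clear. Now the smaller card box.

```bash
python3 -m inch '[0,0,-30,0,0,0,100,0,0,-55,0,0,0,100,0,0,-70,0,0,0,100,0,0,-83,0,0,0,100,0,0,-83,0,0,0,100,0,0,-83,0,0,0,100]' >/dev/null; python3 s.py; python3 -m inch '[0,0,0,0,0,0,60,0,0,0,0,0,0,40,0,0,0,0,0,0,40,0,0,0,0,0,0,40,0,0,0,0,0,0,40,0,0,0,0,0,0,40]' >/dev/null; python3 s.py
python3 -m inch '[0,0,6,0,0,0,40,0,0,20,0,0,0,40,0,0,50,0,0,0,40,0,0,90,0,0,0,40,0,0,90,0,0,0,40]' >/dev/null; python3 s.py
python3 -m inch '[-204,-129,0,0,0,0.648,40,-204,-129,0,0,0,0.648,40,-204,-129,0,0,0,0.648,40,-204,-129,0,0,0,0.648,40,-204,-129,0,0,0,0.648,40,-204,-129,0,0,0,0.648,40,-204,-129,0,0,0,0.648,40,-204,-129,0,0,0,0.648,40]' >/dev/null
python3 -m inch '[0,0,-25,0,0,0,40,0,0,-55,0,0,0,40,0,0,-55,0,0,0,40,0,0,-55,0,0,0,40]' >/dev/null; python3 s.py; python3 - <<'E'
from h import *
im=snap("side","l");x0,y0=.4525,-.2671;p=proj("side",[x0,y0,.02]).astype(int);S=8
A=cv2.resize(im[p[1]-35:p[1]+35,p[0]-45:p[0]+45],None,fx=S,fy=S,interpolation=cv2.INTER_CUBIC);A=np.clip(A.astype(float)*2,0,255).astype(np.uint8)
def rect(x,y,z,a,b,col):
    c,s=np.cos(.141),np.sin(.141)
    q=[(proj("side",[x+c*i*a-s*j*b,y+s*i*a+c*j*b,z])-p+[45,35]+.5)*S for i,j in((1,1),(-1,1),(-1,-1),(1,-1))];cv2.polylines(A,[np.int32(q)],True,col,1)
e=bot.get_obs()["eef_pos"]
rect(x0,y0,.012,.030,.041,(0,255,0));rect(e[0],e[1],e[2]-.030,.023,.034,(0,0,255));rect(e[0],e[1],e[2]-.012,.023,.034,(0,0,255))
cv2.imwrite("pics/l2.png",A)
E
```

```text
t 28.4833 p [ 654.3 -138.6   27.5] tooly -29.3 z [-0.001  0.    -1.   ] q [-0.21  0.73  0.19  1.03 -0.    1.87] F [-0.3  0.2  0.3] w 85.3 0.0
t 28.9833 p [ 656.9 -138.5   29.3] tooly -29.2 z [ 0.003 -0.001 -1.   ] q [-0.21  0.73  0.19  1.03 -0.    1.87] F [ 0.1 -0.6  6.7] w 44.2 62.64431118965149
t 29.4 p [ 660.1 -139.   126.3] tooly -29.2 z [ 0.013 -0.003 -1.   ] q [-0.21  0.65  0.31  1.21  0.    1.87] F [ 2.3 -1.1  1.8] w 43.9 61.97326898574829
t 30.4 p [ 451.3 -265.7   61.1] tooly 8.0 z [-0.003  0.002 -1.   ] q [-0.53  0.45 -0.23  0.89  0.    0.9 ] F [-0.4 -0.4  0.2] w 43.9 61.92854046821594
```

View pics/l2.png

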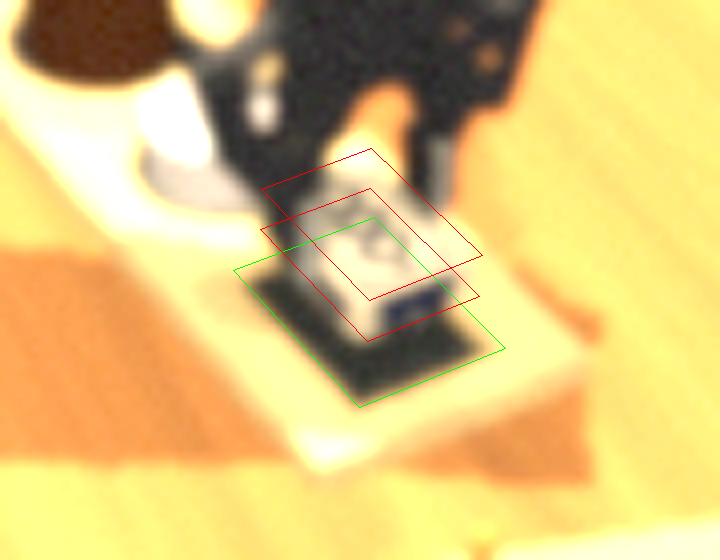

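The outlines agree within 2 mm. Lowering the last box.

```bash
python3 -m inch '[0,1,-10,0,0,0,40,0,1,-18,0,0,0,40,0,1,-23,0,0,0,40,0,1,-23,0,0,0,40]' >/dev/null; python3 s.py
python3 -m inch '[0,0,-1,0,0,0,40,0,0,-2,0,0,0,40,0,0,-3,0,0,0,40,0,0,-3,0,0,0,40]' >/dev/null; python3 s.py
python3 -m inch '[0,0,-1,0,0,0,40,0,0,-2,0,0,0,40,0,0,-2,0,0,0,40]' >/dev/null; python3 s.py
```

```text
t 30.7833 p [ 451.1 -265.6   38.3] tooly 7.9 z [-0.002  0.001 -1.   ] q [-0.53  0.48 -0.25  0.84  0.    0.9 ] F [-0.5  1.  -0.6] w 44.1 61.92913055419922
t 31.1167 p [ 451.8 -266.3   36.4] tooly 7.9 z [ 0. -0. -1.] q [-0.53  0.48 -0.26  0.83  0.    0.9 ] F [0.5 0.5 0.1] w 43.8 61.929441690444946
t 31.3667 p [ 451.9 -266.4   35.3] tooly 7.9 z [ 0.001 -0.    -1.   ] q [-0.53  0.49 -0.26  0.83 -0.    0.9 ] F [-1.9  0.4  4.9] w 44.1 62.55786180496216
```

```bash
python3 -m inch '[0,0,0,0,0,0,55,0,0,0,0,0,0,75,0,0,0,0,0,0,75,0,0,0,0,0,0,75]' >/dev/null; python3 s.py
python3 -m inch '[0,0,15,0,0,0,75,0,0,40,0,0,0,75,0,0,80,0,0,0,100,0,0,120,0,0,0,100,0,0,150,0,0,0,100]' >/dev/null
python3 -m inch '[-150,-200,0,0,0,0,100,-150,-200,0,0,0,0,100,-150,-200,0,0,0,0,100,-150,-200,0,0,0,0,100,-150,-200,0,0,0,0,100,-150,-200,0,0,0,0,100,-150,-200,0,0,0,0,100,-150,-200,0,0,0,0,100]'>/dev/null;python3 s.py; python3 - <<'E'
from h import *
A=[]
for c,s in(("top",(210,100,300,165)),("side",(230,130,220,165))):
    im=snap(c,"end"+c);x,y,w,h=s;A.append(cv2.resize(im[y:y+h,x:x+w],None,fx=1.5*(1 if 0 else 1),fy=1.5,interpolation=cv2.INTER_CUBIC))
cv2.imwrite("pics/end.png",np.clip(np.hstack(A)*1.5,0,255))
E
```

```text
t 31.7 p [ 451.6 -266.2   34.2] tooly 7.9 z [-0.  0. -1.] q [-0.53  0.49 -0.26  0.83 -0.    0.9 ] F [-0.7 -0.   0.7] w 63.8 0.0
t 32.7833 p [ 299.9 -467.8  183.8] tooly 7.6 z [-0.  0. -1.] q [-1.    0.39  0.03  1.21  0.    0.44] F [-0.1 -0.1  0.7] w 85.2 0.0[ WARN:0@1.583] global loadsave.cpp:1063 imwrite_ Unsupported depth image for selected encoder is fallbacked to CV_8U.
```

View pics/end.png

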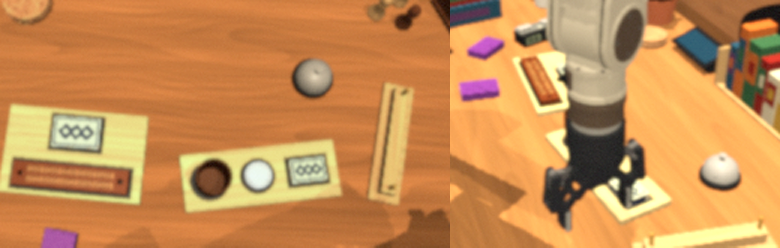

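All five things lie in their recesses, the bell and clock are untouched, and the arm is clear. I'll hand the job in.

```bash
python3 -m inch '[0,0,0,0,0,0,100,0,0,0,0,0,0,100,0,0,0,0,0,0,100]' >/dev/null; python3 -c "
from workcell import bot
print(bot.job_done())"
```

```text
the job is handed in; nothing more can be done
None
```

Both game kits are made up: all five pieces look seated in their recesses in the last overhead picture, the bell and chess clock were left alone, and the job was handed in at about 33 s; no verdict came back.

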